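# Press the lids home on two parts tubs

## Task

On the parts counter, the red lid and the yellow lid are only resting high on their blue tubs: press each of them straight down until it is fully home, in either order. The tub with the white lid is still being filled, so leave its lid standing high, and keep all the tubs upright where they stand.

Things in the scene. Friction and masses are not known exactly. Their poses are not given: they have to be found in the camera images.
- red_lid_top (a point): centre of the top face of the red lid (round, 86 mm across, flat on top). To be pressed home. Starts 9 to 14 mm too high (top 87 to 92 mm above the table, grey neck showing); slides straight down under about 8 N, stays where left, and meets a hard stop when home: top then 78 mm above the table. Its blue tub, 84 mm across, 0.5 kg, stands loose on the table. z axis: up.
- yellow_lid_top (a point): centre of the top face of the yellow lid (round, 86 mm across, flat on top). To be pressed home. Same size of tub and lid, same start heights, stiffness and stop as the red one: top face 78 mm above the table when home. z axis: up.
- white_lid_top (a point): centre of the top face of the white lid (round, 86 mm across, flat on top). To be left alone: same tub and lid, also 9 to 14 mm too high, and it must stay so. z axis: up.
- green_lid_top (a point): centre of the top face of the green lid (round, 86 mm across, flat on top). A bystander of the same make, already fully home (top face 78 mm above the table): to be left standing where it is. z axis: up.
Things that resemble listed ones, but are neither listed nor needed, are in the scene too. What is shaped like the part that bears red_lid_top but pink is not meant.

How it is judged (in metres and radians):
At the end, for the whole second after the job is handed in: The red and yellow lids are fully home (top faces within 3.5 mm of 78 mm above the table); the white lid still stands high (top above 83 mm). All four tubs are upright (within 8 degrees) and within 4 cm (red, yellow: 5 cm) of where they began (height (world z) of red_lid_top between 0.0745 and 0.0815 m and angle between each of red_lid_top, yellow_lid_top, white_lid_top, green_lid_top's own z axis and vertical below 0.15 rad and distance of each of red_lid_top, yellow_lid_top from where it was at the start of the episode below 0.05 m and height (world z) of yellow_lid_top between 0.0745 and 0.0815 m and height (world z) of white_lid_top above 0.083 m and distance of each of white_lid_top, green_lid_top from where it was at the start of the episode below 0.04 m); the robot touches nothing.
It fails at once if the white lid is pressed down (height (world z) of white_lid_top below 0.083 m).
It fails at once if a tub is tipped over (angle between any of red_lid_top, yellow_lid_top, white_lid_top, green_lid_top's own z axis and vertical above 0.35 rad).
It fails at once if a tub is shoved well away from its place (distance of any of red_lid_top, yellow_lid_top from where it was at the start of the episode above 0.06 m or distance of any of white_lid_top, green_lid_top from where it was at the start of the episode above 0.04 m).
It also fails if it takes over 32 s, if anything falls off the work surface, if the arm or the gripper's body presses on something with over 40 N, if the wrist force passes 120 N, or if a joint passes its speed limit or range.

## Robot

A 6-joint arm with a two-finger parallel gripper is mounted at the origin on the work surface. World frame = base frame: x ahead of the robot, y to its left, z up, the work surface at z = 0. Lengths are in m, angles in degrees, forces in N, time in s.
With the tool pointing down it reaches from about 0.25 to 0.725 m from the base axis. Payload 9.7 kg.
Tool frame: the origin (TCP) lies midway between the tips of the shut fingers; the grasp point (between the pads) lies 19 mm behind it; z points along the fingers, y is the line along which they close (so a half turn about z gives the same grasp; the last joint's range is limited). The gripper opens to 85 mm and grips with 20 to 120 N. Pads are 22 mm wide; open, the fingers measure 114 mm over their backs; the gripper's body (76 mm by 85 mm) begins 54 mm behind the grasp point. The pads swing forward as they close: fully open they stand 13 mm farther back than shut.
Start: joints at [0, 4.979, 10.078, 95.1, 0, 90], TCP at [0.55, -0, 0.231] pointing down, gripper open.
Joint ranges: [-179.16, 179.16], [-48.56, 103.87], [-65.8, 70.77], [-126.05, 130.52], [-82.76, 87.17], [-180, 180]. Speed limits (degrees/s): [127.2, 127.2, 147.25, 180, 180, 180].

## Interface

Orientations are given as [roll, pitch, yaw] about the fixed x, y, z axes, in that order (R = Rz(yaw) Ry(pitch) Rx(roll)).
In Python, from workcell import bot gives the robot as it stands.
- The arm moves only by the shell command python3 -m crank 'ROWS' [FORCE]. ROWS is JSON, a list of rows, each an object with "gripper": the finger opening in mm, from 0 to 85.4; "travel": the shift along the tool's x, y, z in mm, a list of three; "twist": the turn, a rotation vector about the tool's x, y, z in rad, a list of three. In form: [{"gripper": gripper, "travel": [tx, ty, tz], "twist": [rx, ry, rz]}, ...]. A call has 1 to 12 rows; each row shifts and turns the commanded pose from where the row before left it, along the tool's axes as they then stand; what a row does not reach is not made up. A row lasts 1/8 s, in which the tool goes at most 62.5 mm and 10.7 degrees, less where a joint would pass 70% of its speed; a pose out of reach is approached as far as the arm can. A call is refused whole if a number of a shift passes 62.5 or a number of a turn 0.188, either way. A call with a gripper value outside its range is refused whole. The fingers move at their own pace and stop on an object; FORCE is the grip in N (left out, the last holds). Time passes only in rows, so rows that do not move let the fingers close. It gives the time, the measured TCP pose, the force, the opening and the grip force at its end, in the units of the state.
- bot.get_obs(): the state, without advancing time (a new reading comes with each control period).
- bot.camera(name): name is "scene" or "side" or "wrist"; returns the picture (420x560x3 uint8, red, green, blue); there is no depth.
- bot.calibration(name): a dict with "vfov" (degrees; the focal length in pixels is half the picture's height over the tangent of half this angle, whatever the lens; pixels are square), "cx", "cy" (the principal point, pixels), "k1" (the pictures are not rectified: a ray, as slopes to the right and down, at radius r is drawn at 1 + k1 r^2 times it, then the intrinsics apply), "camera_from_world" (4x4, takes a point from world to camera coordinates). Camera axes: x right, y down, z forward; pixel columns grow to the right and rows downward; lengths in m; the calibration is good to about 2 mm. A picture is of the moment at which its call begins: read the wrist's pose just before it. calibration takes no time and is no camera call; for the wrist camera it gives the pose at the moment of the call.
- bot.job_done(): hands the job in; it is judged then, once.
The state is a dict: "time": time; "q": joint angles; "qd": joint speeds; "joint_efforts": joint torques, N m; "ee_pos": TCP position; "tcp_rot": TCP orientation; "wrist_force": force on the tool from outside, world axes, zero at the start; "torque": the same for the moment, N m; "opening": finger opening in m; "grasp_force": force on a finger pad.
Only numpy, scipy, OpenCV 4.12 (cv2) and the standard library are available. Lean on these libraries where they do the work, as an engineer would, in place of code of your own. Each camera call takes 0.05 s, during which the arm holds its last target. There are 200 camera calls.

## Working session

There is one attempt and no reset: what is moved stays moved. The work goes in short steps, Python scripts to look and compute and a shell command to move; the robot and the scene stay as the last step left them, time stands still between calls to the robot, and variables do not carry over. Pictures are saved under pics/ and viewed, at most 10 in all, crops included, and the job is handed in when it is done.

```bash
mkdir -p pics; python3 - <<'E'
from workcell import bot
import cv2,numpy as np
o=bot.get_obs();print(o['time'],o['ee_pos'],o['tcp_rot'],o['wrist_force'])
a=[bot.camera(n)[:,:,::-1] for n in("scene","side")]
for n,i in zip(("scene","side"),a):
    cv2.imwrite(f"pics/{n}.png",i)
E
```

```text
0.0 [5.49779173e-01 6.93688857e-06 2.30573626e-01] [-1.79924378e+02  2.05901384e-04  9.00015573e+01] [-0.32058152  0.33138201  0.30426608]
```

View pics/scene.png

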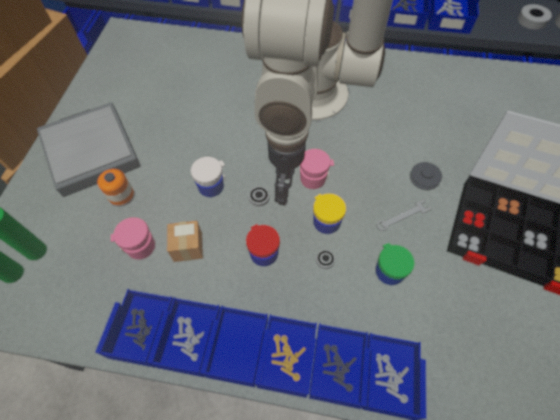

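View pics/side.png

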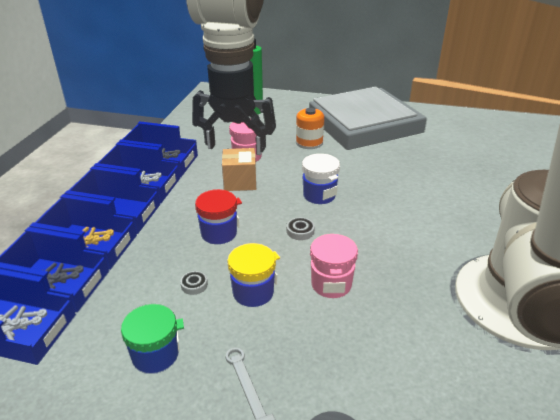

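The scene view shows red at about (263,242), yellow at (329,210), white at (207,172) and green at (396,263). The side view shows red at (217,205), yellow at (252,262), white at (321,170) and green at (150,328). The pink tubs are decoys.

```bash
cat > h.py <<'E'
from workcell import bot
import cv2,numpy as np
H={'red':[(0,6),(174,180)],'yellow':[(24,34)],'green':[(45,85)]}
def ray(n,uv,z,c=None):
    c=c or bot.calibration(n); f=210/np.tan(np.radians(c['vfov']/2))
    K=np.array([[f,0,c['cx']],[0,f,c['cy']],[0,0,1]])
    s=cv2.undistortPoints(np.float64(uv).reshape(-1,1,2),K,np.array([c['k1'],0,0,0.]))[:,0]
    T=np.linalg.inv(np.array(c['camera_from_world'])); d=np.c_[s,np.ones(len(s))]@T[:3,:3].T; o=T[:3,3]
    return (o+d*((z-o[2])/d[:,2])[:,None])[:,:2]
def blob(img,col,near):
    h=cv2.cvtColor(img,cv2.COLOR_BGR2HSV)
    m=sum(cv2.inRange(h,(a,150,70),(b,255,255)) for a,b in H[col])
    m=cv2.morphologyEx(m,cv2.MORPH_OPEN,np.ones((9,9),np.uint8))  # drop the tab
    cs=cv2.findContours(m,0,2)[0]
    return min((c for c in cs if cv2.contourArea(c)>150),key=lambda c:np.linalg.norm(c.mean((0,1))-near))
E
python3 - <<'E'
from h import *
N={'scene':dict(red=(263,242),yellow=(329,210),green=(396,263)),'side':dict(red=(217,205),yellow=(252,262),green=(150,328))}
for n in N:
    img=cv2.imread(f'pics/{n}.png')
    for c,p in N[n].items():
        k=blob(img,c,p); M=cv2.moments(k); uv=(M['m10']/M['m00'],M['m01']/M['m00'])
        print(n,c,np.round(uv),cv2.boundingRect(k),ray(n,[uv],.083).round(4))
print('white',ray('scene',[(207,170)],.087),ray('side',[(321,168)],.087))
E
```

```text
scene red [262. 240.] (248, 226, 30, 30) [[ 0.6198 -0.0467]]
scene yellow [329. 208.] (314, 195, 31, 28) [[0.4956 0.109 ]]
scene green [395. 260.] (381, 247, 31, 28) [[0.6146 0.2865]]
side red [216. 204.] (197, 190, 39, 29) [[ 0.6139 -0.0396]]
side yellow [252. 262.] (229, 244, 47, 37) [[0.4887 0.1171]]
side green [149. 327.] (122, 305, 53, 46) [[0.6012 0.3037]]
white [[ 0.43464235 -0.24290078]] [[ 0.42679764 -0.22664963]]
```

```bash
python3 -m crank '[{"gripper":0,"travel":[-15,22,0],"twist":[0,0,0]},{"gripper":0,"travel":[-14,22,12],"twist":[0,0,0]},{"gripper":0,"travel":[-14,23,20],"twist":[0,0,0]},{"gripper":0,"travel":[0,0,0],"twist":[0,0,0]},{"gripper":0,"travel":[0,0,0],"twist":[0,0,0]},{"gripper":0,"travel":[0,0,0],"twist":[0,0,0]}]' 60
python3 - <<'E'
from h import *
o=bot.get_obs();c=bot.calibration('wrist');i=bot.camera('wrist')[:,:,::-1].copy();cv2.imwrite('pics/w1.png',i)
k=blob(i,'red',(280,210));(u,v),_,_=cv2.fitEllipse(k)
print(o['ee_pos'],o['opening'],(u,v),cv2.boundingRect(k),ray('wrist',[(u,v)],.089,c))
E
```

```text
time: 0.85
ee_pos: [0.6168, -0.0426, 0.2003]
tcp_rot: [179.9, -0.0, 90.0]
wrist_force: [0.6, 0.7, -1.0]
opening: 0.0001
grasp_force: 0.0
[ 0.6167647  -0.04259469  0.20034756] 0.00011010325454162306 (278.56304931640625, 214.0305633544922) (229, 166, 102, 97) [[ 0.61764613 -0.04413979]]
```

View pics/w1.png

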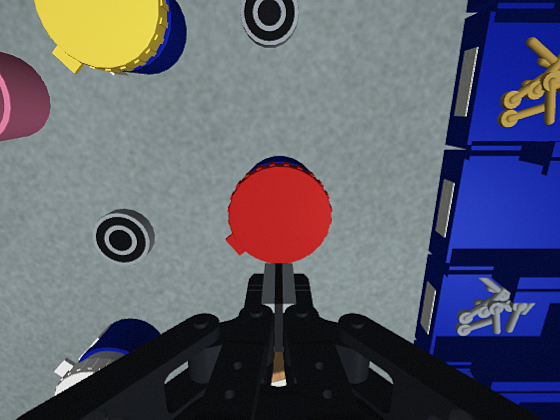

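The wrist view shows the red lid's top centred near (280,213). The tool is within 2 mm of it. Next I descend and press in small steps.

```bash
python3 -m crank '[{"gripper":0,"travel":[-1,1,30],"twist":[0,0,0]},{"gripper":0,"travel":[0,0,40],"twist":[0,0,0]},{"gripper":0,"travel":[0,0,25],"twist":[0,0,0]},{"gripper":0,"travel":[0,0,8],"twist":[0,0,0]},{"gripper":0,"travel":[0,0,5],"twist":[0,0,0]},{"gripper":0,"travel":[0,0,4],"twist":[0,0,0]},{"gripper":0,"travel":[0,0,3],"twist":[0,0,0]},{"gripper":0,"travel":[0,0,2],"twist":[0,0,0]},{"gripper":0,"travel":[0,0,2],"twist":[0,0,0]},{"gripper":0,"travel":[0,0,0],"twist":[0,0,0]}]'
```

```text
time: 2.15
ee_pos: [0.6186, -0.044, 0.0819]
tcp_rot: [179.9, 0.0, 90.0]
wrist_force: [-1.4, 0.8, 4.0]
opening: -0.0005
grasp_force: 2.3
```

```bash
python3 -m crank '[{"gripper":0,"travel":[0,0,2],"twist":[0,0,0]},{"gripper":0,"travel":[0,0,2],"twist":[0,0,0]},{"gripper":0,"travel":[0,0,1],"twist":[0,0,0]},{"gripper":0,"travel":[0,0,0],"twist":[0,0,0]}]'
```

```text
time: 2.65
ee_pos: [0.6187, -0.044, 0.078]
tcp_rot: [179.8, 0.0, 90.0]
wrist_force: [-4.1, 0.3, 12.3]
opening: -0.0003
grasp_force: 6.2
```

```bash
python3 -m crank '[{"gripper":0,"travel":[0,0,1],"twist":[0,0,0]},{"gripper":0,"travel":[0,0,1],"twist":[0,0,0]},{"gripper":0,"travel":[0,0,0],"twist":[0,0,0]}]'
```

```text
time: 3.02
ee_pos: [0.6189, -0.044, 0.0779]
tcp_rot: [179.7, 0.0, 90.0]
wrist_force: [-9.5, 0.5, 23.9]
opening: -0.0002
grasp_force: 12.0
```

Force rose with no further travel at z = 0.078, so red is on its stop. I lift off and go to yellow.

```bash
python3 -m crank '[{"gripper":0,"travel":[0,0,-15],"twist":[0,0,0]},{"gripper":0,"travel":[0,0,-50],"twist":[0,0,0]},{"gripper":0,"travel":[0,0,-60],"twist":[0,0,0]},{"gripper":0,"travel":[31,-25,0],"twist":[0,0,0]},{"gripper":0,"travel":[32,-26,0],"twist":[0,0,0]},{"gripper":0,"travel":[32,-26,0],"twist":[0,0,0]},{"gripper":0,"travel":[31,-25,0],"twist":[0,0,0]},{"gripper":0,"travel":[31,-25,0],"twist":[0,0,0]},{"gripper":0,"travel":[0,0,0],"twist":[0,0,0]},{"gripper":0,"travel":[0,0,0],"twist":[0,0,0]}]'
python3 - <<'E'
from h import *
o=bot.get_obs();c=bot.calibration('wrist');i=bot.camera('wrist')[:,:,::-1].copy();cv2.imwrite('pics/w2.png',i)
k=blob(i,'yellow',(280,210));(u,v),_,_=cv2.fitEllipse(k)
print(o['ee_pos'],(u,v),cv2.boundingRect(k),ray('wrist',[(u,v)],.089,c))
E
```

```text
time: 4.28
ee_pos: [0.4914, 0.113, 0.1989]
tcp_rot: [179.9, -0.0, 90.0]
wrist_force: [1.0, -0.6, -0.5]
opening: 0.0
grasp_force: 0.0
[0.49139508 0.11296738 0.19886342] (278.46807861328125, 213.67987060546875) (228, 166, 102, 97) [[0.4921736  0.11222275]]
```

View pics/w2.png

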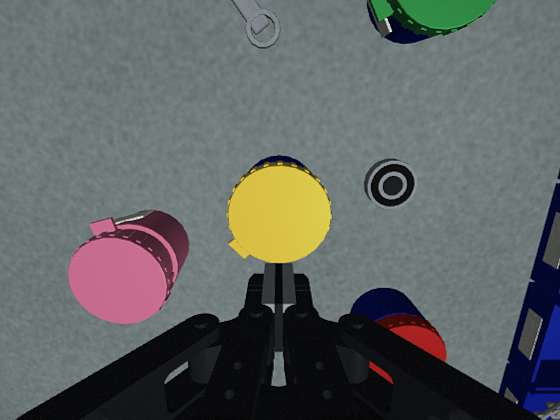

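The yellow lid is centred near (280,213), directly under the tool. The pink tub at (118,277) is clear of it.

```bash
python3 -m crank '[{"gripper":0,"travel":[-1,1,30],"twist":[0,0,0]},{"gripper":0,"travel":[0,0,40],"twist":[0,0,0]},{"gripper":0,"travel":[0,0,25],"twist":[0,0,0]},{"gripper":0,"travel":[0,0,8],"twist":[0,0,0]},{"gripper":0,"travel":[0,0,4],"twist":[0,0,0]},{"gripper":0,"travel":[0,0,4],"twist":[0,0,0]},{"gripper":0,"travel":[0,0,3],"twist":[0,0,0]},{"gripper":0,"travel":[0,0,3],"twist":[0,0,0]},{"gripper":0,"travel":[0,0,2],"twist":[0,0,0]},{"gripper":0,"travel":[0,0,2],"twist":[0,0,0]},{"gripper":0,"travel":[0,0,1],"twist":[0,0,0]},{"gripper":0,"travel":[0,0,0],"twist":[0,0,0]}]'
```

```text
time: 5.82
ee_pos: [0.4928, 0.112, 0.078]
tcp_rot: [179.9, -0.0, 90.0]
wrist_force: [-1.5, -1.1, 7.7]
opening: -0.0
grasp_force: 4.0
```

```bash
python3 -m crank '[{"gripper":0,"travel":[0,0,1],"twist":[0,0,0]},{"gripper":0,"travel":[0,0,1],"twist":[0,0,0]},{"gripper":0,"travel":[0,0,1],"twist":[0,0,0]},{"gripper":0,"travel":[0,0,0],"twist":[0,0,0]}]'
```

```text
time: 6.32
ee_pos: [0.4931, 0.1121, 0.0778]
tcp_rot: [179.7, -0.0, 90.0]
wrist_force: [-10.2, -3.7, 29.5]
opening: -0.0001
grasp_force: 14.9
```

Yellow is on its stop too. I lift off and check.

```bash
python3 -m crank '[{"gripper":0,"travel":[0,0,-15],"twist":[0,0,0]},{"gripper":0,"travel":[0,0,-50],"twist":[0,0,0]},{"gripper":0,"travel":[0,0,-60],"twist":[0,0,0]},{"gripper":0,"travel":[0,0,-30],"twist":[0,0,0]},{"gripper":0,"travel":[0,0,0],"twist":[0,0,0]},{"gripper":0,"travel":[0,0,0],"twist":[0,0,0]}]'
python3 - <<'E'
from h import *
cv2.imwrite('pics/s2.png',bot.camera('side')[:,:,::-1])
E
```

```text
time: 7.08
ee_pos: [0.4919, 0.112, 0.2276]
tcp_rot: [-180.0, 0.0, 90.0]
wrist_force: [1.3, 0.2, 0.3]
opening: -0.0003
grasp_force: 0.0
```

View pics/s2.png

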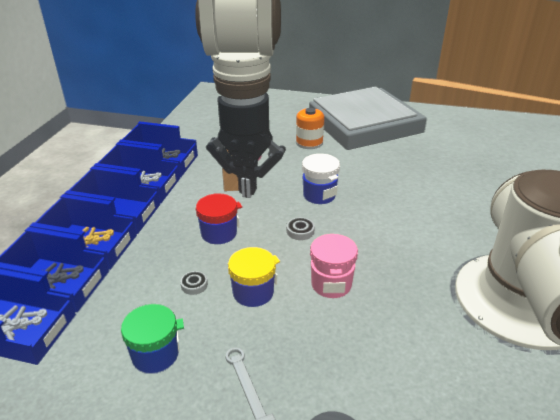

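The red lid (217,208) and yellow lid (252,266) have each dropped about 4 px. Their tubs are upright and in place, white and green are untouched, and the gripper is clear.

```bash
python3 -c "
from workcell import bot
print(bot.job_done())"
```

```text
the job is handed in; nothing more can be done
None
```

I pressed the red and yellow lids down to their hard stops, with the tool reading about 78 mm above the table on each. The white and green tubs were not touched, and I handed the job in at about 7 s; no verdict came back.

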